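Draw a dropped lock nut from under the gauge shelf

ROBOT

A 6-joint arm with a two-finger parallel gripper is mounted at the origin on the work surface. World frame = base frame: x ahead of the robot, y to its left, z up, the work surface at z = 0. Lengths are in m, angles in rad, forces in N, time in s.
With the tool pointing down it reaches from about 0.25 to 0.725 m from the base axis. Payload 4 kg.
Tool frame: the origin (TCP) lies on the centre line of the jaws, within the pads' length; the fingertips stand 22 mm ahead of it and the grasp point (between the pads) lies 3 mm ahead of it; z points along the fingers, y is the line along which they close (so a half turn about z gives the same grasp; the last joint's range is limited). The gripper opens to 85 mm and grips with 20 to 120 N. Pads are 22 mm wide; open, the fingers measure 114 mm over their backs; the gripper's body (76 mm by 85 mm) begins 54 mm behind the grasp point. The pads swing forward as they close: fully open they stand 13 mm farther back than shut.
Start: joints at [1.111, 0.241, 0.005, 1.335, 0, 1.571], TCP at [0.222, 0.448, 0.253] pointing down, gripper open.
Joint ranges: [-2.72, 2.72], [-1.05, 1.87], [-1.09, 1.28], [-1.99, 2.15], [-1.42, 1.44], [-3.14, 3.14]. Speed limits (rad/s): [2.79, 2.79, 3.14, 3.14, 3.14, 3.14].

INTERFACE

Orientations are given as a unit quaternion [x, y, z, w].
In Python, from workcell import bot gives the robot as it stands.
- The arm moves only by the shell command python3 -m inch 'ROWS'. ROWS is JSON, one flat list of numbers, 7 for each row, row after row: the shift along the world's x, y, z in mm, then the turn, a rotation vector about the world's x, y, z in rad, then the opening in per cent of the stroke, from 0 (shut) to 100 (fully open). A call has 1 to 8 rows; each row is the pose to reach, as a shift and turn from the pose commanded when the call began; what a row does not reach only later rows make up. A row lasts 1/12 s, in which the tool goes at most 41.7 mm and 7.16 degrees, less where a joint would pass 70% of its speed; a pose out of reach is approached as far as the arm can. A call with a gripper value outside its range is refused whole. The fingers move at their own pace and stop on an object; the grip force is fixed at half the most. Time passes only in rows, so rows that repeat a pose let the fingers close. It gives the time, the measured TCP pose, the force, the opening and the grip force at its end, in the units of the state.
- bot.get_obs(): the state, without advancing time (a new reading comes with each control period).
- bot.camera(name): name is "side" or "top" or "wrist"; returns the picture (400x640x3 uint8, blue, green, red); there is no depth.
- bot.camera_info(name): a dict with "intrinsics" (3x3 intrinsics, pixels), "camera_from_world" (4x4, takes a point from world to camera coordinates); the wrist camera has in their place "hand_eye" (4x4, takes a point from camera to tool coordinates, whose origin is the TCP and whose axes are the flange's). Camera axes: x right, y down, z forward; pixel columns grow to the right and rows downward; lengths in m; the calibration is good to about 2 mm. A picture is of the moment at which its call begins: read the wrist's pose just before it. camera_info takes no time and is no camera call.
- bot.job_done(): hands the job in; it is judged then, once.
Trained networks look in the newest picture that a camera, given by its name, has taken for a name from the list of things; names that differ only in an ending like _2 or _b are one class to them, and where a whole thing is asked for, a point or a joint stands for the part that bears it (a point fixed in the world has none). Each returns a list of dicts, best first, with "confidence" (0 to 1); they miss things now and then, are a little off and sometimes report something else, mostly with a low value. They report only what shows in the picture. A call takes as long as a camera call.
- bot.silhouettes(camera, target): "mask" (400x640 bool, what is visible of it) and "uv" ([column, row] in pixels, amid what is visible of it).
- bot.spot_point(camera, target): "uv" ([column, row] in pixels: a listed point, or the origin of a listed thing).
The state is a dict: "clock": time; "joint_pos": joint angles; "joint_vel": joint speeds; "tau": joint torques, N m; "eef_pos": TCP position; "tool_rot": TCP orientation; "ft_force": force on the tool from outside, world axes, zero at the start; "ft_torque": the same for the moment, N m; "grip_width": finger opening in m; "grasp_force": force on a finger pad.
Only numpy, scipy, OpenCV 4.12 (cv2) and the standard library are available. Lean on these libraries where they do the work, as an engineer would, in place of code of your own. Each camera call takes 0.05 s, during which the arm holds its last target. There are 200 camera calls.

TASK

The depth gauge's small brass lock nut has rolled under the low gauge shelf. Take the hook scraper, feel your way in with it between the screw feet hidden under the shelf, get its lip down behind the nut and draw the nut out until it lies well clear on the open bench in front of the shelf; the feet carry the shelf, so keep the touch light under there: no shoving at the feet or the shelf and no bearing hard on the bench. Lay the scraper down flat on the bench, also out from under the shelf, and leave the other things where they are.

Things in the scene. Friction and masses are not known exactly. Their poses are not given: they have to be found in the camera images.
- hook: hook scraper lying level on the bench, 0.25 kg, 260 mm long: ash handle, steel butt cap behind it (28 mm wide, x -80 to -65 mm, resting on the bench), flat steel blade ahead (14 mm wide, 4 mm thick, underside 12 mm over the bench, x 35 to 180 mm) with a turned-down lip at its end. Origin on the bench under the grip, at the balance point; x points along the blade to the lip, z up
- grip (a point): middle of the scraper's handle, at its balance point, 26 mm over its origin; the handle has flat sides, is 26 mm wide (along the scraper's y), runs from x -65 to +35 mm, underside 6 mm and top 40 mm over the bench
- lip (a point): bottom edge of the scraper's lip, at the middle of its inner face: 178 mm ahead of the scraper's origin along its x, z 0. The lip is 25 mm wide, 3 mm thick, 16 mm high, and dished to a shallow V that opens towards the handle (its ends stand 3.5 mm nearer to the handle than its middle). With lip and butt cap on the bench the scraper is level
- nut: knurled brass lock nut, a disc 22 mm across and 9 mm thick, 22 to 40 g, lying flat on the bench under the shelf, 107 to 119 mm in from the shelf's front edge and within 15 mm of the shelf's middle line. Origin at the centre of its underside
- shelf: low wooden shelf fixed on the bench, 170 mm deep (x), 330 mm wide (y). Origin on the bench under its centre. Open only at its front, which looks to its own -x. Under the board 40 mm clear; board top 58 mm up; steel templates up to 147 mm high on it at x 10 to 80 mm. Inner faces: end panels y +-150 mm, back rail x +77 mm. Over 30 N of push on it or its feet is too much
- front (a point): middle of the shelf's front edge, at bench height: x -85 mm in the shelf's frame
- row (a point): middle of the shelf on the line (along the shelf's y, at its x -48 mm) of four hidden upright steel feet, 16 mm thick, 64 mm apart, under a bearer 36 mm over the bench. The bearer is clamped up to 32 mm to either side: feet at y s-96, s-32, s+32, s+96 mm, s unknown; no reading tells it, so feel for a gap. A straight way to the nut, at most some 0.4 rad askew, always exists
- table: maple bench, its top at z 0. Bearing on it through the scraper with more than 30 N while the lip is under the shelf is too hard
- depth_gauge: rusted steel depth gauge without its lock nut: a 110 x 20 mm base with a 160 mm flat rule across it, 38 mm high, lying loose on the bench; leave it. Origin under the middle of its base
- oil_tin: green enamelled oil-can-shaped tin with a brass spout, 68 mm across, 143 mm high; leave it. Origin at the centre of its underside
- parallel: ground steel parallel bar 150 x 30 x 14 mm lying on the bench, long along its y; leave it. Origin at the centre of its underside

How it is judged:
By the outcome, as a careful person would: the job done as asked, in the order asked, and still so for the second after the job is handed in, with the robot touching nothing.
It also fails if it takes over 72 s, if anything falls off the work surface, if the arm or the gripper's body presses on something with over 40 N, if the wrist force passes 120 N, or if a joint passes its speed limit or range.

## Working session

There is one attempt and no reset: what is moved stays moved. The work goes in short steps, Python scripts to look and compute and a shell command to move; the robot and the scene stay as the last step left them, time stands still between calls to the robot, and variables do not carry over. Pictures are saved under pics/ and viewed, at most 10 in all, crops included, and the job is handed in when it is done.

```bash
mkdir -p pics
cat > h.py <<'E'
import numpy as np, cv2
from workcell import bot
from scipy.spatial.transform import Rotation as R
def cam(n):
    i=bot.camera_info(n); K=np.array(i["intrinsics"])
    if n=="wrist":
        o=bot.get_obs(); T=np.eye(4); T[:3,:3]=R.from_quat(o["tool_rot"]).as_matrix(); T[:3,3]=o["eef_pos"]
        return K,np.linalg.inv(T@np.array(i["hand_eye"]))
    return K,np.array(i["camera_from_world"])
def ray(K,C,uv):
    W=np.linalg.inv(C); d=W[:3,:3]@np.linalg.inv(K)@np.array([uv[0],uv[1],1.]); return W[:3,3],d/np.linalg.norm(d)
def atz(K,C,uv,z):
    p,d=ray(K,C,uv); return p+d*(z-p[2])/d[2]
def tri(rs):
    A=sum(np.eye(3)-np.outer(d,d) for p,d in rs); b=sum((np.eye(3)-np.outer(d,d))@p for p,d in rs)
    return np.linalg.solve(A,b)
def proj(K,C,P):
    q=K@(C[:3,:3]@np.array(P)+C[:3,3]); return q[:2]/q[2]
E
cat > a.py <<'E'
from h import *
np.set_printoptions(precision=4,suppress=True)
V={}
for n in ["side","top","wrist"]:
    KC=cam(n); im=bot.camera(n); cv2.imwrite(f"pics/{n}0.png",im)
    for t in ["hook","grip","lip","nut","shelf","front","row","depth_gauge","oil_tin","parallel"]:
        r=bot.spot_point(n,t)
        if r: 
            V[n,t]=(KC,r[0]["uv"]); print(n,t,r[0]["uv"],round(r[0]["confidence"],2),atz(*KC,r[0]["uv"],0.026 if t=="grip" else 0))
for t in ["hook","grip","lip","shelf","front","row"]:
    rs=[ray(*V[n,t][0],V[n,t][1]) for n in ["side","top","wrist"] if (n,t) in V]
    if len(rs)>1: print(t,len(rs),tri(rs))
print(bot.get_obs())
E
python3 a.py
```

```text
side hook [334.8, 224.9] 0.84 [0.4562 0.1468 0.    ]
side grip [334.4, 215.9] 0.7 [0.4591 0.1426 0.026 ]
side lip [369.8, 193.4] 0.95 [ 0.4224 -0.0446  0.    ]
side shelf [358.3, 155.4] 0.64 [ 0.5449 -0.2757  0.    ]
side front [355.0, 163.9] 0.55 [ 0.5324 -0.2093  0.    ]
side row [355.5, 161.0] 0.62 [ 0.5386 -0.2305  0.    ]
side depth_gauge [304.9, 293.4] 0.67 [0.4165 0.4058 0.    ]
side oil_tin [245.5, 225.8] 0.88 [0.6766 0.2459 0.    ]
side parallel [224.1, 269.6] 0.91 [0.6247 0.4131 0.    ]
top hook [286.9, 226.1] 0.87 [0.4609 0.146  0.    ]
top grip [287.2, 227.5] 0.93 [0.4535 0.1431 0.026 ]
top lip [353.2, 241.5] 0.81 [ 0.4182 -0.0391  0.    ]
top shelf [440.2, 195.6] 0.89 [ 0.5489 -0.2872  0.    ]
top depth_gauge [195.3, 246.5] 0.58 [0.4034 0.399  0.    ]
top oil_tin [256.0, 153.4] 0.84 [0.6722 0.2388 0.    ]
top parallel [194.3, 173.9] 0.68 [0.6108 0.4135 0.    ]
wrist depth_gauge [360.9, 317.3] 0.85 [0.4187 0.405  0.    ]
hook 2 [ 0.459   0.1454 -0.0013]
grip 2 [0.4558 0.1438 0.0271]
lip 2 [ 0.4191 -0.0384  0.004 ]
shelf 2 [ 0.55   -0.2891 -0.007 ]
{'clock': 1.65, 'joint_pos': array([1.111 , 0.2406, 0.005 , 1.3352, 0.    , 1.5708]), 'joint_vel': array([ 0.0015,  0.0008, -0.0007, -0.0013,  0.0019,  0.0009]), 'tau': array([ -0.0018, -37.2202,  25.2682,   0.0014,  -0.0001,   0.    ]), 'eef_pos': array([0.2219, 0.4481, 0.2533]), 'tool_rot': array([ 0.2279,  0.9737,  0.    , -0.    ]), 'ft_force': array([ 0.1595, -0.0672, -0.3111]), 'ft_torque': array([-0.0127, -0.0382, -0.0331]), 'grasp_force': 0.0, 'grip_width': 0.08521486138758765}
```

View pics/top0.png

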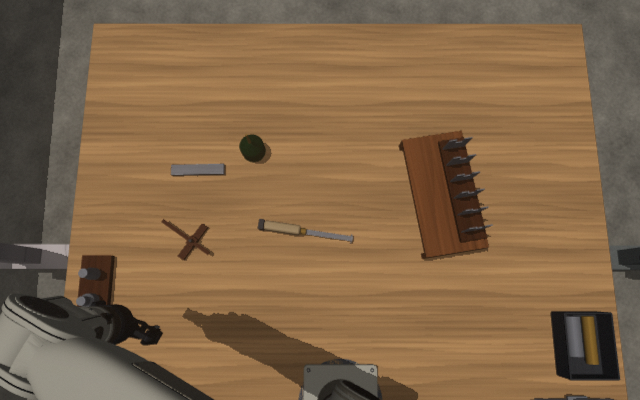

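View pics/side0.png

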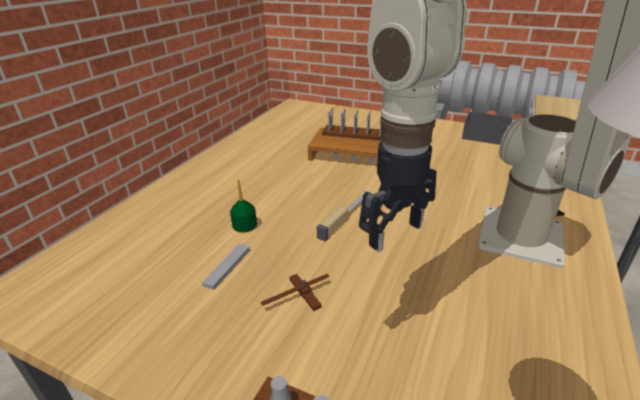

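```bash
cat > b.py <<'E'
from h import *
np.set_printoptions(precision=4,suppress=True)
KC=cam("top")
a=atz(*KC,(402,144),.058);b=atz(*KC,(424.5,258),.058);c=atz(*KC,(488,248),.058);d=atz(*KC,(462,131),.058)
print(a,b,c,d,np.linalg.norm(a-b),np.linalg.norm(b-c),np.linalg.norm(a-d))
e=(a-b)/np.linalg.norm(a-b); print("yaw of shelf from front",np.arctan2(-e[0],e[1]),np.arctan2((c-b)[1],(c-b)[0]), "centre",(a+b+c+d)/4)
im=cv2.imread("pics/side0.png")[95:185,290:410]; cv2.imwrite("pics/crop1.png",cv2.resize(im,None,fx=6,fy=6,interpolation=cv2.INTER_CUBIC))
im=cv2.imread("pics/top0.png")[115:275,250:500]; cv2.imwrite("pics/crop2.png",cv2.resize(im,None,fx=3.2,fy=3.2,interpolation=cv2.INTER_CUBIC))
m=bot.silhouettes("top","hook")[0]["mask"]; ys,xs=np.nonzero(m)
P=np.array([atz(*KC,(x,y),.02) for x,y in zip(xs,ys)])[:,:2]; u=np.linalg.svd(P-P.mean(0),full_matrices=False)[2][0]; print("hook axis",u,P.mean(0), np.ptp((P-P.mean(0))@u))
E
python3 b.py
```

```text
[ 0.6827 -0.1734  0.058 ] [ 0.369  -0.2226  0.058 ] [ 0.3956 -0.3918  0.058 ] [ 0.7209 -0.3419  0.058 ] 0.31756825015681717 0.1713247262224819 0.17273637937734154
yaw of shelf from front -1.415432525923597 -1.4145905854232343 centre [ 0.5421 -0.2824  0.058 ]
hook axis [0.1559 0.9878] [0.4477 0.1186] 0.26011899566245944
```

View pics/crop1.png

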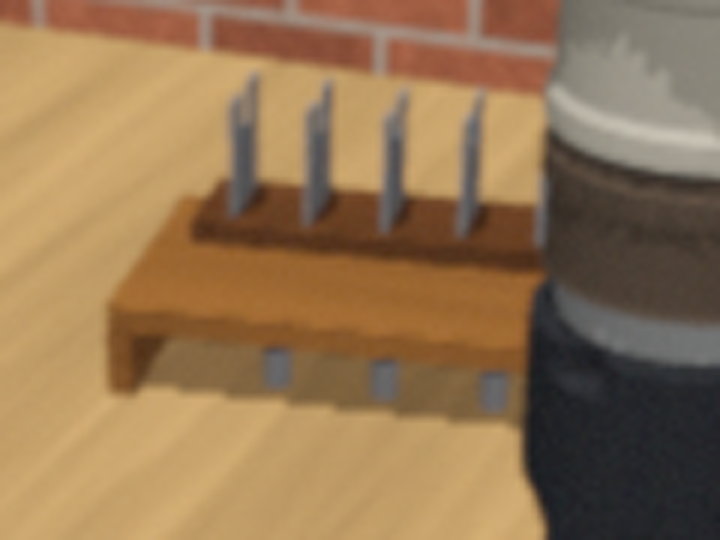

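View pics/crop2.png

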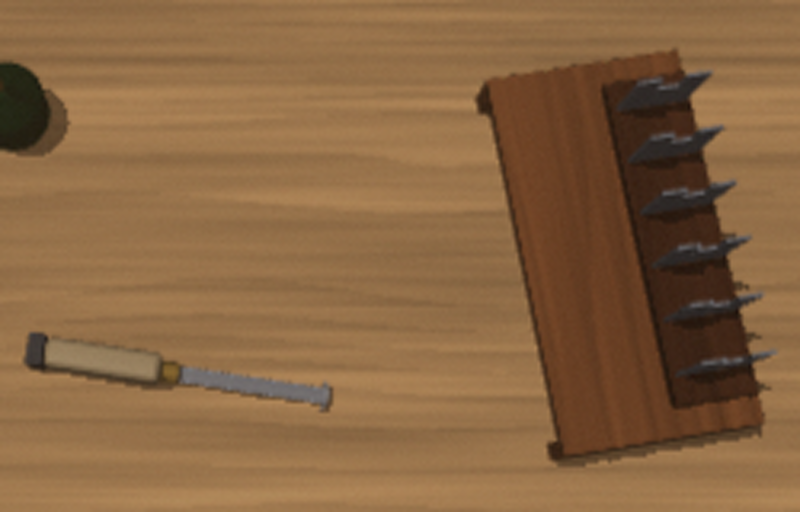

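```bash
cat > c.py <<'E'
from h import *
np.set_printoptions(precision=4,suppress=True)
KC=cam("side"); i=bot.camera_info("wrist"); print(np.array(i["hand_eye"]),np.array(i["intrinsics"])); print(np.linalg.inv(KC[1])[:3,3])
c=np.array([.5435,-.2840]);u=np.array([np.cos(-1.415),np.sin(-1.415)]);v=np.array([-u[1],u[0]])
for p in [(336.2,159.7),(354.2,161.7),(372.3,163.5),(311,159.5)]:
    q=atz(*KC,p,0)[:2]-c; print(q@u,q@v)
E
python3 c.py
```

```text
[[-0.0003 -0.9615 -0.2749  0.0695]
 [ 1.     -0.0003 -0.0002 -0.0004]
 [ 0.0002 -0.2749  0.9615 -0.1209]
 [ 0.      0.      0.      1.    ]] [[335.8378   0.     322.6728]
 [  0.     335.8378 199.4039]
 [  0.       0.       1.    ]]
[0.1057 0.9681 0.6459]
-0.059903635468560965 0.07120091135126208
-0.05994751494922837 0.006727555042047157
-0.05842861813037278 -0.05647809198652471
-0.07953170435925307 0.1577894377492527
```

```bash
python3 -m inch '[150,-290,0,0,0,-0.955,100, 150,-290,0,0,0,-0.955,100, 150,-290,0,0,0,-0.955,100, 150,-290,0,0,0,-0.955,100, 150,-290,0,0,0,-0.955,100, 150,-290,0,0,0,-0.955,100, 150,-290,0,0,0,-0.955,100, 150,-290,0,0,0,-0.955,100]'; python3 -m inch '[150,-290,-50,-0.968,-0.152,0,100,150,-290,-50,-0.968,-0.152,0,100,150,-290,-50,-0.968,-0.152,0,100,150,-290,-50,-0.968,-0.152,0,100,150,-290,-50,-0.968,-0.152,0,100,150,-290,-50,-0.968,-0.152,0,100,150,-290,-50,-0.968,-0.152,0,100,150,-290,-50,-0.968,-0.152,0,100]'
```

```text
clock: 2.37
eef_pos: [0.3726, 0.1557, 0.2536]
tool_rot: [0.652, 0.758, 0.0, 0.0]
ft_force: [0.2, 0.5, 0.2]
grip_width: 0.0853
grasp_force: 0.0
clock: 3.03
eef_pos: [0.5229, -0.1329, 0.2032]
tool_rot: [0.572, 0.67, -0.307, 0.359]
ft_force: [0.3, 1.0, -0.2]
grip_width: 0.0856
grasp_force: 0.0
```

```bash
python3 -m inch '[0,0,-40,0,0,0,100, 0,0,-80,0,0,0,100, 0,0,-110,0,0,0,100, 0,0,-125,0,0,0,100, 0,0,-125,0,0,0,100,0,0,-125,0,0,0,100]'
cat > d.py <<'E'
from h import *
np.set_printoptions(precision=4,suppress=True)
KC=cam("wrist"); im=bot.camera("wrist"); cv2.imwrite("pics/w1.png",im); print(np.linalg.inv(KC[1])[:3,3])
for t in ["nut","front","shelf","row"]:
    for r in bot.spot_point("wrist",t)[:2]: print(t,r["uv"],r["confidence"],atz(*KC,r["uv"],0))
for r in bot.silhouettes("wrist","nut")[:2]:
    ys,xs=np.nonzero(r["mask"]); print("mask",r["uv"],r["confidence"],xs.min(),xs.max(),ys.min(),ys.max())
np.savez("w1.npz",K=KC[0],C=KC[1])
E
python3 d.py
```

```text
clock: 3.53
eef_pos: [0.5216, -0.1321, 0.0778]
tool_rot: [0.573, 0.671, -0.307, 0.357]
ft_force: [-0.6, -0.4, 0.9]
grip_width: 0.0852
grasp_force: 0.0
[0.5004 0.0049 0.087 ]
nut [332.6, 213.5] 0.47 [ 0.5584 -0.3048  0.    ]
shelf [326.6, 208.9] 0.75 [ 0.55 -0.29  0.  ]
row [326.5, 190.5] 0.75 [ 0.5414 -0.2393  0.    ]
mask [329.3, 246.1] 0.61 63 591 171 370
mask [321.5, 218.6] 0.5 320 326 214 225
```

View pics/w1.png

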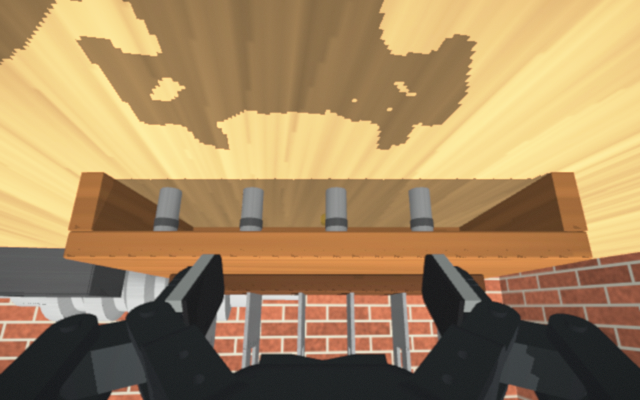

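```bash
python3 -m inch '[-35,-5,0,0,0,0,100, -60,-9,0,0,0,0,100,-60,-9,0,0,0,0,100, -60,-9,0,0,0,0,100]'
cat > e.py <<'E'
from h import *
np.set_printoptions(precision=4,suppress=True)
z=np.load("w1.npz")
for p in [(83,173),(578,173),(168,187.5),(252.5,187.5),(337,187.5),(422,187.5),(80,230),(583,230)]: print(p,atz(z["K"],z["C"],p,0))
KC=cam("wrist"); im=bot.camera("wrist"); print(np.linalg.inv(KC[1])[:3,3])
for r in bot.spot_point("wrist","nut")[:2]: print(r["uv"],r["confidence"],atz(*KC,r["uv"],0))
for r in bot.silhouettes("wrist","nut")[:2]:
    ys,xs=np.nonzero(r["mask"]); print("mask",r["uv"],r["confidence"],xs.min(),xs.max(),ys.min(),ys.max())
cv2.imwrite("pics/w2.png",cv2.resize(im[150:270,150:650],None,fx=1.6,fy=1.6,interpolation=cv2.INTER_CUBIC))
cv2.imwrite("pics/w2full.png",im)
np.savez("w2.npz",K=KC[0],C=KC[1])
E
python3 e.py
```

```text
clock: 4.17
eef_pos: [0.4609, -0.1411, 0.079]
tool_rot: [0.573, 0.671, -0.306, 0.358]
ft_force: [0.3, -0.8, -0.4]
grip_width: 0.0854
grasp_force: 0.0
(83, 173) [ 0.3712 -0.2311  0.    ]
(578, 173) [ 0.7028 -0.1762  0.    ]
(168, 187.5) [ 0.4206 -0.2524  0.    ]
(252.5, 187.5) [ 0.4845 -0.2418  0.    ]
(337, 187.5) [ 0.5481 -0.2312  0.    ]
(422, 187.5) [ 0.6118 -0.2206  0.    ]
(80, 230) [ 0.2749 -0.4279  0.    ]
(583, 230) [ 0.859  -0.3269  0.    ]
[ 0.4396 -0.0042  0.0882]
[390.6, 212.2] 0.74 [ 0.5533 -0.3041  0.    ]
[404.0, 189.9] 0.37 [ 0.5413 -0.2404  0.    ]
mask [391.5, 216.4] 0.81 383 405 211 226
```

View pics/w2.png

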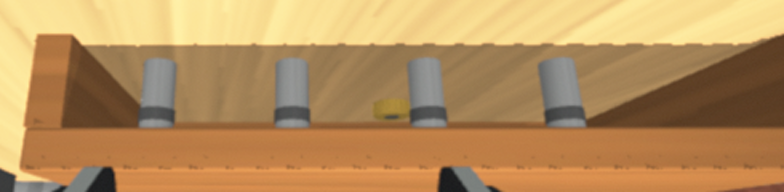

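```bash
cat > f.py <<'E'
from h import *
np.set_printoptions(precision=4,suppress=True)
f=np.array([.537,-.2037]);u=np.array([np.cos(-1.407),np.sin(-1.407)]);v=np.array([-u[1],u[0]])
th=np.linspace(0,2*np.pi,73)
def pr(Z,d,y):
    c=f+d*u+y*v
    return np.array([proj(Z["K"],Z["C"],[c[0]+.011*np.cos(t),c[1]+.011*np.sin(t),h]) for t in th for h in (0,.009)])
z1,z2=np.load("w1.npz"),np.load("w2.npz")
from scipy.optimize import least_squares
def r(p):
    a,b=pr(z1,*p),pr(z2,*p); return [a[:,0].min()-320,b[:,0].min()-383.5,(b[:,1].min()-211)*.7,(b[:,1].max()-226)*.0]
s=least_squares(r,[.113,0],diff_step=1e-3); print(s.x,s.fun,f+s.x[0]*u+s.x[1]*v)
for d in (.107,.113,.119):
  for y in (-.005,0,.005,.01): b=pr(z2,d,y);a=pr(z1,d,y);print(d,y,a[:,0].min(),b[:,0].min(),b[:,1].min(),b[:,1].max())
E
python3 f.py
```

```text
[0.1057 0.004 ] [ 0.6172 -0.6267 -0.5513 -0.    ] [ 0.5582 -0.3074]
0.107 -0.005 311.4134726316995 373.5818632395026 210.58127213124342 225.1698947330129
0.107 0 316.5466556627834 378.6392100866364 210.57763970264878 225.16822586138858
0.107 0.005 321.6740512427232 383.691482680609 210.57400634327175 225.16655658509072
0.107 0.01 326.80056454817543 388.7450014673172 210.57037205275452 225.16488690397225
0.113 -0.005 311.65729595567615 372.7693417579175 212.28048199974796 226.53742024668384
0.113 0 316.701852801189 377.7434520462357 212.27712705233043 226.53594209046457
0.113 0.005 321.74136593121113 382.7103858592704 212.27377126029086 226.5344635817637
0.113 0.01 326.7801571486678 387.67852414512225 212.2704146233102 226.53298472045523
0.119 -0.005 311.89288001951587 371.9838438806785 213.92120534167128 227.8603201515718
0.119 0 316.8518189669544 376.87741137048243 213.91811108890647 227.85902125326083
0.119 0.005 321.80641145456997 381.76184145354375 213.91501607056023 227.8577220502691
0.119 0.01 326.76043221603595 386.64743635000775 213.9119202863485 227.85642254248936
```

```bash
python3 -m inch '[0,20,40,0.1,0.015,0,100, 0,60,80,0.95,0.152,0,100, -5,284,110,0.968,0.152,0,100, -5,284,110,0.968,0.152,0,100, -5,284,110,0.968,0.152,0,100, -5,284,110,0.968,0.152,0,100, -5,284,110,0.968,0.152,0,100, -5,284,110,0.968,0.152,0,100]';  python3 -m inch '[0,25,0,0.15,0.02,-0.325,100,0,25,0,0.15,0.02,-0.325,100,0,25,0,0.15,0.02,-0.325,100,0,25,0,0.15,0.02,-0.325,100]'
cat > g.py <<'E'
from h import *
np.set_printoptions(precision=4,suppress=True)
KC=cam("wrist"); o=bot.get_obs(); im=bot.camera("wrist"); cv2.imwrite("pics/w3.png",im)
M=R.from_quat(o["tool_rot"]).as_matrix(); print("tool",o["eef_pos"]);print(M)
for t,h in [("hook",0),("grip",.026),("lip",0)]:
    for r in bot.spot_point("wrist",t)[:1]: print(t,r["uv"],r["confidence"],atz(*KC,r["uv"],h))
for r in bot.silhouettes("wrist","hook")[:1]:
    m=r["mask"]; ys,xs=np.nonzero(m); P=np.array([atz(*KC,(x,y),.02) for x,y in zip(xs,ys)])[:,:2]; c=P.mean(0)
    u=np.linalg.svd(P-c,full_matrices=False)[2][0]; u=u*-np.sign(u[1]); s=(P-c)@u; print("axis",u,np.arctan2(u[1],u[0]),"ends",c+u*s.min(),c+u*s.max(),np.ptp(s),xs.min(),xs.max(),ys.min(),ys.max())
E
python3 g.py
```

```text
clock: 4.98
eef_pos: [0.4589, 0.1467, 0.191]
tool_rot: [0.649, 0.761, 0.003, 0.0]
ft_force: [0.2, 0.3, 0.3]
grip_width: 0.0854
grasp_force: 0.0
clock: 5.32
eef_pos: [0.4576, 0.1674, 0.1887]
tool_rot: [0.763, 0.642, 0.049, -0.055]
ft_force: [-0.8, -0.1, -0.8]
grip_width: 0.0854
grasp_force: 0.0
tool [0.4576 0.1674 0.1887]
[[ 0.1711  0.9852  0.0054]
 [ 0.9745 -0.17    0.1468]
 [ 0.1455 -0.0198 -0.9892]]
hook [323.1, 232.3] 0.63 [0.4504 0.1447 0.    ]
grip [326.3, 241.1] 0.93 [0.4534 0.1422 0.026 ]
axis [-0.1479 -0.989 ] -1.7192671987271282 ends [0.4642 0.2215] [0.435  0.0263] 0.19738829732858904 307 340 151 359
```

```bash
python3 -m inch '[-4,-24,-40,-0.148,-0.005,0.025,100,-4,-24,-80,-0.148,-0.005,0.025,100,-4,-24,-110,-0.148,-0.005,0.025,100,-4,-24,-135,-0.148,-0.005,0.025,100,-4,-24,-150,-0.148,-0.005,0.025,100,-4,-24,-158,-0.148,-0.005,0.025,100,-4,-24,-158,-0.148,-0.005,0.025,100]'; python3 -c "
from h import *
print(R.from_quat(bot.get_obs()['tool_rot']).as_matrix().round(4))"
```

```text
clock: 6.15
eef_pos: [0.4517, 0.1439, 0.0286]
tool_rot: [0.756, 0.655, 0.001, 0.002]
ft_force: [-0.4, 0.7, 0.5]
grip_width: 0.0856
grasp_force: 0.0
[[ 0.1424  0.9898  0.0036]
 [ 0.9898 -0.1424 -0.0024]
 [-0.0018  0.0039 -1.    ]]
```

Close, lift slightly, and look with the top and wrist cameras.

```bash
python3 -m inch '[0,0,0,0,0,0,20,0,0,0,0,0,0,10,0,0,0,0,0,0,0,0,0,0,0,0,0,0,0,0,0,0,0,0,0,0,0,0,0,0,0,0,0,0,0,0,0,0,0,0,0,0,0,0,0,0]'; python3 -m inch '[0,0,8,0,0,0,0,0,0,16,0,0,0,0,0,0,30,0,0,0,0,0,0,30,0,0,0,0,0,0,30,0,0,0,0]'
cat > k.py <<'E'
from h import *
np.set_printoptions(precision=4,suppress=True)
o=bot.get_obs(); M=R.from_quat(o["tool_rot"]).as_matrix();T=np.array(o["eef_pos"]); print(T,np.arctan2(M[1,0],M[0,0]),M[:,2],o["ft_force"],o["ft_torque"])
V={}
for n in ["side","top","wrist"]:
    KC=cam(n); im=bot.camera(n); cv2.imwrite(f"pics/k_{n}.png",im)
    for t in ["grip","lip"]:
        for r in bot.spot_point(n,t)[:1]:
            V[n,t]=ray(*KC,r["uv"]); print(n,t,r["uv"],round(r["confidence"],2),atz(*KC,r["uv"],T[2]-.003-(.026 if t=="lip" else 0)))
for t in ["grip","lip"]:
    rs=[V[k] for k in V if k[1]==t]
    if len(rs)>1: p=tri(rs); print(t,p,"tool frame",M.T@(p-T))
for r in bot.silhouettes("top","hook")[:1]:
    m=r["mask"]; ys,xs=np.nonzero(m); print(xs.min(),xs.max())
E
python3 k.py
```

```text
clock: 6.82
eef_pos: [0.4536, 0.1443, 0.0314]
tool_rot: [0.756, 0.654, 0.003, 0.003]
ft_force: [-0.3, 0.2, 6.3]
grip_width: 0.0254
grasp_force: 59.4
clock: 7.23
eef_pos: [0.4536, 0.1443, 0.0611]
tool_rot: [0.756, 0.654, 0.003, 0.003]
ft_force: [-0.2, -0.1, -2.3]
grip_width: 0.0251
grasp_force: 59.3
[0.4536 0.1443 0.0611] 1.4267439243836222 [ 0.0092 -0.0003 -1.    ] [-0.2477 -0.0943 -2.327 ] [0.0133 0.0334 0.0158]
side grip [337.5, 205.4] 0.95 [0.4525 0.1373 0.0581]
side lip [366.1, 186.0] 0.92 [ 0.4304 -0.0299  0.0321]
top lip [353.4, 242.0] 0.72 [ 0.4135 -0.0374  0.0321]
wrist grip [325.3, 280.4] 0.58 [0.4537 0.1438 0.0581]
grip [0.4521 0.1434 0.0607] tool frame [-0.0011 -0.0014  0.0005]
lip [ 0.4226 -0.0352  0.0296] tool frame [-0.1821 -0.0053  0.0313]
```

```bash
python3 -m inch '[-68,-174,-10,0,0,0.7,0,-68,-174,-10,0,0,0.7,0,-68,-174,-10,0,0,0.7,0,-68,-174,-10,0,0,0.7,0,-68,-174,-10,0,0,0.7,0,-68,-174,-10,0,0,0.7,0,-68,-174,-10,0,0,0.7,0,-68,-174,-10,0,0,0.7,0]'; sed -i 's/k_{n}/k2_{n}/' k.py; python3 k.py; python3 -c "
import cv2
im=cv2.imread('pics/k2_side.png')[95:245,290:450]; cv2.imwrite('pics/k2c.png',cv2.resize(im,None,fx=4,fy=4,interpolation=cv2.INTER_CUBIC))"
```

```text
clock: 8.4
eef_pos: [0.3846, -0.0308, 0.0504]
tool_rot: [0.487, 0.874, 0.003, 0.002]
ft_force: [0.3, 0.2, -2.0]
grip_width: 0.0252
grasp_force: 59.5
[ 0.3846 -0.0308  0.0504] 2.124841179104432 [ 0.0062  0.0039 -1.    ] [ 0.3357  0.1941 -1.9659] [-0.0059 -0.003  -0.0482]
side grip [381.1, 186.2] 0.72 [ 0.3821 -0.0208  0.0474]
side lip [367.6, 160.0] 0.87 [ 0.4892 -0.2136  0.0214]
top lip [405.3, 220.1] 0.78 [ 0.4753 -0.182   0.0214]
wrist grip [323.4, 282.6] 0.8 [ 0.3863 -0.0309  0.0474]
grip [ 0.3874 -0.0349  0.0391] tool frame [-0.005   0.0001  0.0113]
lip [ 0.4749 -0.178   0.0403] tool frame [-0.1727 -0.0007  0.0101]
324 408
```

View pics/k2c.png

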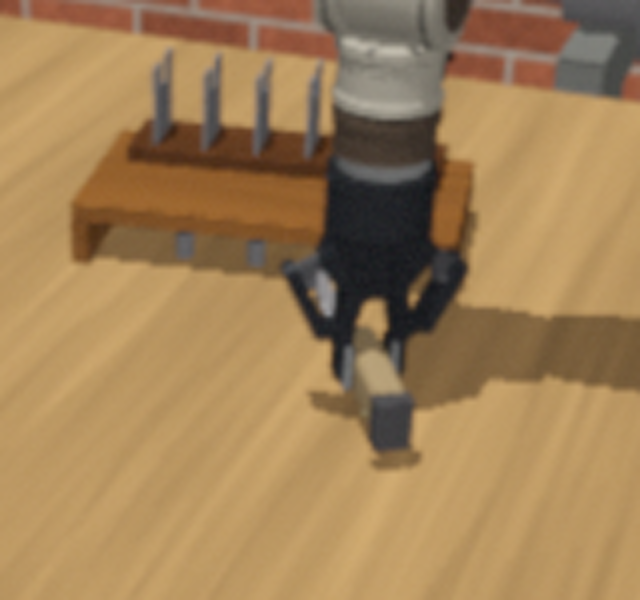

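```bash
cat > chk.py <<'E'
from h import *
import sys
o=bot.get_obs(); F=np.array(o["ft_force"]); a=np.array([.526,-.8505]); print("T",np.round(np.array(o["eef_pos"])*1e3,1),"along",round(F[:2]@a,1),"lat",round(F[0]*.8505+F[1]*.526,1),"z",round(F[2],1),"tau",np.round(o["ft_torque"],2))
sys.exit(int(np.hypot(F[0],F[1])>4 or abs(F[2]+2.3)>5))
E
python3 -m inch '[0,0,-6,0,0,0,0,10,-16,-6,0,0,0,0,20,-32,-6,0,0,0,0,27,-44,-6,0,0,0,0,27,-44,-6,0,0,0,0,27,-44,-6,0,0,0,0]' >/dev/null; python3 chk.py && python3 -m inch '[3,-5,0,0,0,0,0,5,-8,0,0,0,0,0,5,-8,0,0,0,0,0]' >/dev/null; python3 chk.py && python3 -m inch '[3,-5,0,0,0,0,0,5,-8,0,0,0,0,0,5,-8,0,0,0,0,0]' >/dev/null; python3 chk.py && python3 -m inch '[3,-5,0,0,0,0,0,5,-8,0,0,0,0,0,5,-8,0,0,0,0,0]' >/dev/null; python3 chk.py && python3 -m inch '[3,-5,0,0,0,0,0,5,-8,0,0,0,0,0,5,-8,0,0,0,0,0]' >/dev/null; python3 chk.py
```

```text
T [411.8 -74.1  43.8] along 1.1 lat -0.7 z -2.3 tau [-0.    0.1  -0.01]
T [417.2 -82.   44.3] along 0.4 lat 0.4 z -2.5 tau [-0.01 -0.05 -0.02]
T [422.7 -90.4  44.5] along -0.6 lat 0.5 z -2.0 tau [-0.08  0.02 -0.01]
T [427.7 -98.6  44.5] along 0.1 lat 0.7 z -3.6 tau [-0.04  0.03 -0.04]
T [ 432.7 -106.7   44.4] along -0.1 lat -0.1 z -2.4 tau [-0.03  0.02  0.  ]
```

```bash
python3 -m inch '[5,-8,0,0,0,0,0,10,-16,0,0,0,0,0,15,-24,0,0,0,0,0,18,-29,0,0,0,0,0,18,-29,0,0,0,0,0]' >/dev/null; python3 chk.py && python3 -m inch '[4,-7,0,0,0,0,0,8,-13,0,0,0,0,0,12,-19.5,0,0,0,0,0,12,-19.5,0,0,0,0,0]' >/dev/null; python3 chk.py && python3 -m inch '[4,-7,0,0,0,0,0,8,-13,0,0,0,0,0,12,-19.5,0,0,0,0,0,12,-19.5,0,0,0,0,0,12,-19.5,0,0,0,0,0]' >/dev/null; python3 chk.py
```

```text
T [ 451.4 -136.5   44.5] along -0.4 lat 0.4 z -1.9 tau [-0.03 -0.03  0.01]
T [ 463.3 -155.9   44.6] along 0.5 lat 0.6 z -2.2 tau [-0.04 -0.07  0.08]
T [ 472.4 -171.3   43.2] along -7.0 lat 3.6 z -3.5 tau [1.52 0.28 0.07]
```

```bash
python3 -m inch '[-4,8,0,0,0,0,0,-2,11,0,0,0,0,0,5,11,0,0,0,-0.045,0,11,10,0,0,0,-0.09,0,12,8,0,0,0,-0.09,0,12,8,0,0,0,-0.09,0,12,8,0,0,0,-0.09,0]' ; python3 chk.py
```

```text
clock: 12.15
eef_pos: [0.4858, -0.1661, 0.0444]
tool_rot: [0.524, 0.851, 0.003, 0.002]
ft_force: [-0.6, 0.1, -2.7]
grip_width: 0.0254
grasp_force: 60.0
T [ 485.8 -166.1   44.4] along -0.4 lat -0.5 z -2.7 tau [-0.04  0.01 -0.04]
```

```bash
python3 -m inch '[0.7,-1.3,0,0,0,0,0,0.7,-1.3,-2,0,0,0,0,0.7,-1.3,-4,0,0,0,0,0.7,-1.3,-5,0,0,0,0,0.7,-1.3,-6,0,0,0,0,0.7,-1.3,-6,0,0,0,0]' >/dev/null ; python3 chk.py && python3 -m inch '[0,0,-2,0,0,0,0,0,0,-4,0,0,0,0,0,0,-5,0,0,0,0,0,0,-6,0,0,0,0,0,0,-6,0,0,0,0]' >/dev/null ; python3 chk.py
```

```text
T [ 486.3 -167.1   37.9] along -0.4 lat 0.6 z -1.6 tau [ 0.02 -0.06  0.02]
T [ 486.4 -167.2   32. ] along -0.4 lat -0.9 z -2.4 tau [-0.03 -0.03 -0.03]
```

```bash
python3 -m inch '[-2,4,0,0,0,0,0,-6,8,0,0,0,0.01,0,-11,12,0,0,0,0.025,0,-17,16,0,0,0,0.045,0,-23,21,0,0,0,0.06,0,-29,26,0,0,0,0.075,0,-35.7,31.2,0,0,0,0.09,0,-35.7,31.2,0,0,0,0.09,0]' ; python3 chk.py && python3 -m inch '[-3,4.8,0,0,0,0,0,-6,9.7,0,0,0,0,0,-9,14.6,0,0,0,0,0,-12,19.4,0,0,0,0,0,-12,19.4,0,0,0,0,0]' >/dev/null; python3 chk.py && python3 -m inch '[-3,4.8,0,0,0,0,0,-6,9.7,0,0,0,0,0,-9,14.6,0,0,0,0,0,-12,19.4,0,0,0,0,0,-12,19.4,0,0,0,0,0]' >/dev/null; python3 chk.py
```

```text
clock: 13.73
eef_pos: [0.4484, -0.1346, 0.032]
tool_rot: [0.485, 0.874, 0.003, 0.0]
ft_force: [-0.6, 0.6, -2.5]
grip_width: 0.0252
grasp_force: 60.0
T [ 448.4 -134.6   32. ] along -0.9 lat -0.2 z -2.5 tau [0.01 0.07 0.02]
T [ 437.9 -115.6   32.1] along -1.1 lat -1.4 z -2.6 tau [ 0.01 -0.01 -0.03]
T [425.7 -96.2  32.1] along -0.7 lat -0.1 z -2.4 tau [-0.03  0.01 -0.06]
```

```bash
python3 -m inch '[-3,4.8,0,0,0,0,0,-6,9.7,0,0,0,0,0,-9,14.6,0,0,0,0,0,-12,19.4,0,0,0,0,0,-15,24.2,0,0,0,0,0,-18,29,0,0,0,0,0,-21,34,0,0,0,0,0,-21,34,0,0,0,0,0]' >/dev/null; python3 chk.py && python3 -m inch '[-4,7,0,0,0,0,0,-8,14,0,0,0,0,0,-12,21,0,0,0,0,0,-16,28,0,0,0,0,0,-20,35,0,0,0,0,0,-24,42,0,0,0,0,0,-28,49,0,0,0,0,0,-28,49,0,0,0,0,0]' >/dev/null; python3 chk.py
cat > l.py <<'E'
from h import *
np.set_printoptions(precision=4,suppress=True)
f=np.array([.537,-.2037]);u=np.array([np.cos(-1.407),np.sin(-1.407)]);v=np.array([-u[1],u[0]])
for n in ["top","side"]:
    KC=cam(n); im=bot.camera(n); cv2.imwrite(f"pics/l_{n}.png",im)
    for t in ["nut","lip"]:
        for r in bot.silhouettes(n,t)[:2] if t=="nut" else bot.spot_point(n,t)[:1]:
            p=atz(*KC,r["uv"],.009 if t=="nut" else .0)[:2]; print(n,t,r["uv"],round(r["confidence"],2),p,"d",(p-f)@u,"y",(p-f)@v)
E
python3 l.py
```

```text
T [404.7 -62.2  32.2] along 0.3 lat 0.2 z -2.8 tau [ 0.03  0.07 -0.01]
T [376.4 -13.   32.1] along 0.4 lat -1.2 z -2.3 tau [0.05 0.01 0.06]
top lip [399.4, 223.8] 0.71 [ 0.468 -0.169] d -0.045459738454879654 y -0.06239321550455397
side nut [346.2, 140.4] 0.46 [ 0.6258 -0.3616] d 0.1702719608567901 y 0.06187051134525935
side lip [243.8, 226.7] 0.74 [0.6785 0.2512] d -0.4257227782763518 y 0.2138070462199272
```

```bash
python3 -c "
import cv2
a=cv2.imread('pics/l_top.png')[180:280,310:460]; b=cv2.imread('pics/l_side.png')[130:230,300:450]
cv2.imwrite('pics/l.png',cv2.resize(cv2.hconcat([a,b]),None,fx=2.66,fy=4,interpolation=cv2.INTER_CUBIC))"
```

```text
(no output)
```

View pics/l.png

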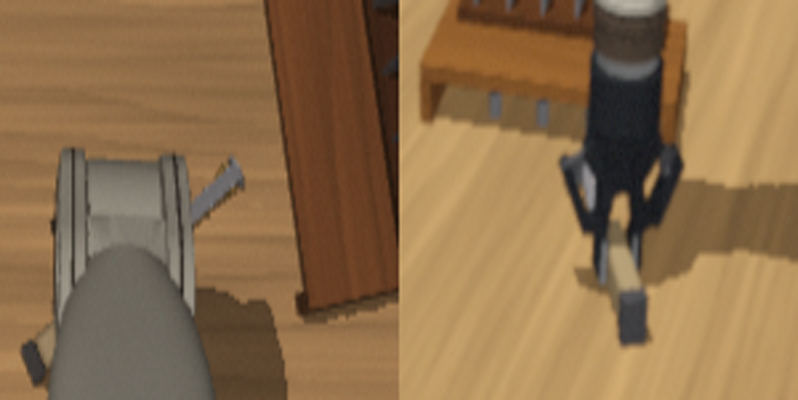

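```bash
python3 -m inch '[-4,7,0,0,0,0,0,-9,15,0,0,0,0,0,-15,25,0,0,0,0,0,-21,35,0,0,0,0,0,-28,46,0,0,0,0,0,-34,56,0,0,0,0,0,-39,64,0,0,0,0,0,-43,70,0,0,0,0,0]' >/dev/null; python3 chk.py && python3 -m inch '[-5,8,0,0,0,0,0,-6,10,0,0,0,0,0,-6,10,0,0,0,0,0,-2,3,10,0,0,0,0,-2,3,25,0,0,0,0,-2,3,40,0,0,0,0,-2,3,40,0,0,0,0]'; python3 chk.py; sed -i 's/l_{n}/m_{n}/' l.py; python3 l.py
```

```text
T [333.6  56.7  32.2] along -0.1 lat 0.6 z -3.0 tau [-0.02  0.    0.  ]
clock: 17.45
eef_pos: [0.3351, 0.0588, 0.0743]
tool_rot: [0.486, 0.874, 0.005, 0.004]
ft_force: [0.8, -0.1, -1.8]
grip_width: 0.0251
grasp_force: 60.1
T [335.1  58.8  74.3] along 0.5 lat 0.7 z -1.8 tau [-0.01 -0.02  0.02]
top lip [376.2, 235.4] 0.82 [ 0.4353 -0.1033] d -0.1155965904707981 y -0.0839777096408383
side lip [373.4, 172.6] 0.65 [ 0.4543 -0.1742] d -0.042568204876824584 y -0.07675885250172437
```

```bash
python3 -m inch '[52,60,0,0,0,0,0,52,60,0,0,0,0,0,52,60,0,0,0,0,0,52,60,0,0,0,0,0]'; sed -i 's/m_{n}/n_{n}/' l.py; python3 l.py;  python3 -c "
import cv2
a=cv2.imread('pics/n_top.png')[170:270,300:450]; b=cv2.imread('pics/n_side.png')[130:230,300:450]
cv2.imwrite('pics/n.png',cv2.resize(cv2.hconcat([a,b]),None,fx=2.66,fy=4,interpolation=cv2.INTER_CUBIC))"
```

```text
clock: 18.08
eef_pos: [0.3862, 0.12, 0.0717]
tool_rot: [0.485, 0.875, 0.003, 0.002]
ft_force: [-0.2, -0.3, -2.9]
grip_width: 0.0251
grasp_force: 60.5
top nut [444.3, 191.8] 0.69 [ 0.558 -0.297] d 0.0954788951240069 y 0.005523186314874114
top nut [363.9, 244.8] 0.45 [ 0.4082 -0.0678] d -0.155062012331665 y -0.1049449811117338
top lip [349.7, 218.8] 0.78 [ 0.4819 -0.03  ] d -0.1804010711957056 y -0.026040238343717798
side nut [340.8, 141.5] 0.57 [ 0.6409 -0.3444] d 0.155766319617146 y 0.0795707501145864
```

View pics/n.png

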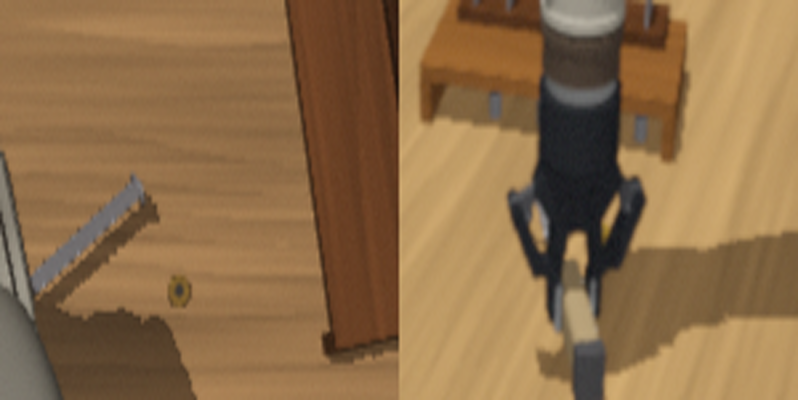

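```bash
python3 -m inch '[0,0,-20,0,0,0,0,0,0,-32,0,0,0,0,0,0,-37,0,0,0,0,0,0,-39,0,0,0,0,0,0,-40,0,0,0,0,0,0,-40.5,0,0,0,0,0,0,-40.5,0,0,0,0]' >/dev/null; python3 chk.py; python3 -m inch '[0,0,0,0,0,0,30,0,0,0,0,0,0,60,0,0,0,0,0,0,100,0,0,0,0,0,0,100,0,0,0,0,0,0,100,0,0,0,0,0,0,100]'; python3 -m inch '[0,0,20,0,0,0,100,0,0,50,0,0,0,100,0,0,90,0,0,0,100,0,0,130,0,0,0,100,0,0,170,0,0,0,100,0,0,170,0,0,0,100]'; python3 -m inch '[-60,250,40,0,0,0,100,-60,250,40,0,0,0,100,-60,250,40,0,0,0,100,-60,250,40,0,0,0,100,-60,250,40,0,0,0,100,-60,250,40,0,0,0,100,-60,250,40,0,0,0,100,-60,250,40,0,0,0,100]'; sed -i 's/n_{n}/o_{n}/' l.py; python3 l.py
```

```text
T [385.4 118.9  32.3] along 0.5 lat 0.6 z -1.7 tau [-0.01  0.05 -0.01]
clock: 19.47
eef_pos: [0.3851, 0.1188, 0.032]
tool_rot: [0.486, 0.874, 0.003, 0.002]
ft_force: [0.6, -0.0, -0.2]
grip_width: 0.0833
grasp_force: 0.0
clock: 19.97
eef_pos: [0.3893, 0.1201, 0.2095]
tool_rot: [0.486, 0.874, 0.008, 0.007]
ft_force: [1.4, 1.1, 0.5]
grip_width: 0.0853
grasp_force: 0.0
clock: 20.63
eef_pos: [0.3241, 0.3717, 0.2419]
tool_rot: [0.484, 0.875, 0.004, 0.002]
ft_force: [0.7, -1.0, 0.8]
grip_width: 0.0857
grasp_force: 0.0
top lip [353.2, 220.3] 0.85 [ 0.4777 -0.0397] d -0.17144677119609147 y -0.03180894686325352
side lip [352.6, 188.5] 0.64 [ 0.4808 -0.0514] d -0.159429562373935 y -0.03064193850200166
```

View pics/o_top.png

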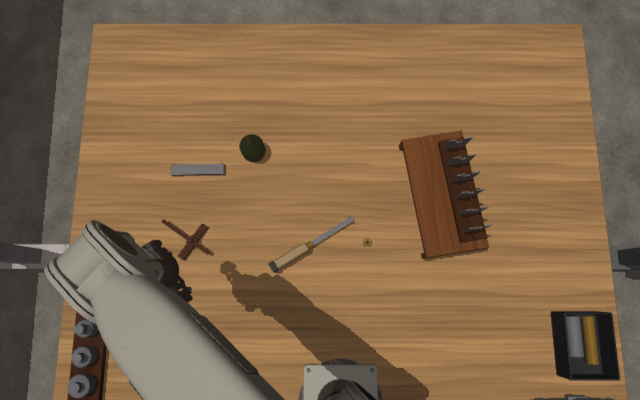

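The nut lies at (367,242) on the open bench. The scraper lies flat from (275,265) to (352,219), and the gauge, tin and bar are where they were.

```bash
python3 -c "
from workcell import bot
print(bot.job_done())"
```

```text
the job is handed in; nothing more can be done
None
```

The job is handed in after about 21 s: the nut lies about 15 cm out in front of the shelf and the scraper flat beside it, nothing else moved; under the shelf the only touch I read was the handle meeting its front edge at about 8 N.

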